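Sweep the gold end caps into the tray

ROBOT

A 6-joint arm with a two-finger parallel gripper is mounted at the origin on the work surface. World frame = base frame: x ahead of the robot, y to its left, z up, the work surface at z = 0. Lengths are in m, angles in rad, forces in N, time in s.
With the tool pointing down it reaches from about 0.225 to 0.875 m from the base axis. Payload 3.4 kg.
Tool frame: the origin (TCP) lies at the very end of the fingers, on their centre line; the grasp point (between the pads) lies 19 mm behind it (manip.grasp_offset is the distance from the TCP to the grasp point, in m); x points along the fingers, y is the direction in which the jaws open and shut, and the axes are right-handed (so a half turn about x gives the same grasp; the last joint's range is limited). The gripper opens to 85 mm and grips with 20 to 120 N. Pads are 22 mm wide; open, the fingers measure 114 mm over their backs; the gripper's body (76 mm by 85 mm) begins 54 mm behind the grasp point. The pads swing forward as they close: fully open they stand 13 mm farther back than shut.
Start: joints at [1.156, 0.276, 1.505, -0, 1.361, -0.121], TCP at [0.167, 0.55, 0.231] pointing down, gripper open.
Joint ranges: [-2.89, 2.89], [-0.75, 2.08], [0.22, 2.7], [-1.18, 4.32], [0.11, 2.71], [-2.7, 2.7]. Speed limits (rad/s): [2.57, 2.57, 3.14, 3.14, 3.14, 3.14].

INTERFACE

Orientations are given as a unit quaternion [w, x, y, z].
In Python, from rig import manip gives the robot as it stands.
- The arm moves only by the tool step_arm, never from a script. Its argument "increments" is a list of rows, each an object with "grip": the opening, from 0 (shut) to 1 (fully open); "delta_pos": the shift along the world's x, y, z in m, a list of three; "twist": the turn about the world's z in degrees. A call has 1 to 10 rows; each row shifts and turns the commanded pose from where the row before left it; what a row does not reach is not made up. A row lasts 1/12 s, in which the tool goes at most 41.7 mm and 7.16 degrees, less where a joint would pass 70% of its speed; a pose out of reach is approached as far as the arm can. A call with a gripper value outside its range is refused whole. The fingers move at their own pace and stop on an object; "force" is the grip in N (left out, the last holds). Time passes only in rows, so rows that do not move let the fingers close. It gives the time, the measured TCP pose, the force and the opening at its end, in the units of the state.
- manip.get_state(): the state, without advancing time (a new reading comes with each control period).
- manip.get_image(name): name is "scene" or "top" or "wrist"; returns a dict with "img" (420x560x3 uint8, red, green, blue), "fx", "fy", "cx", "cy" (pixels), "D" ([k1, k2, p1, p2, k3] as OpenCV has them; the pictures are not rectified), "rvec" (rotation vector, rad) and "tvec" (3), from world to camera coordinates, as OpenCV has them; the wrist camera has in their place "mount" (4x4, takes a point from camera to tool coordinates, whose origin is the TCP and whose axes are the tool frame's). Camera axes: x right, y down, z forward; pixel columns grow to the right and rows downward; lengths in m; the calibration is good to about 2 mm. A picture is of the moment at which its call begins: read the wrist's pose just before it. There is no depth.
- manip.sign_off(): hands the job in, once; it reports no verdict.
The state is a dict: "clock": time; "qpos": joint angles; "qd": joint speeds; "effort": joint torques, N m; "position": TCP position; "ee_rot": TCP orientation; "contact_force": force on the tool from outside, world axes, zero at the start; "moment": the same for the moment, N m; "width": finger opening in m.
Only numpy, scipy, OpenCV 4.12 (cv2) and the standard library are available. Lean on these libraries where they do the work, as an engineer would, in place of code of your own. Each camera call takes 0.05 s, during which the arm holds its last target. There are 200 camera calls.

TASK

With the closed fingers, sweep the three gold end caps along the bench, through the open mouth of the green tray, until each one stands wholly inside it. Push them steadily, without flicking: they stay upright on the bench and are never picked up or tipped over. Leave the black cap, the socket, the bottle, the damper and the screwdriver where they are.

Things in the scene. Friction and masses are not known exactly. Their poses are not given: they have to be found in the camera images.
- gold_cap_1: Gold end cap to be swept; same shape as the others: a round aluminium end cap, 36 mm diameter and 18 mm tall (a 14 mm tall disc with a 24 mm boss on top), about 45 g, standing on the bench. Origin: centre of its underside, z up.
- gold_cap_2: Gold end cap to be swept; same shape as the others: a round aluminium end cap, 36 mm diameter and 18 mm tall (a 14 mm tall disc with a 24 mm boss on top), about 45 g, standing on the bench. Origin: centre of its underside, z up.
- gold_cap_3: Gold end cap to be swept; same shape as the others: a round aluminium end cap, 36 mm diameter and 18 mm tall (a 14 mm tall disc with a 24 mm boss on top), about 45 g, standing on the bench. Origin: centre of its underside, z up.
- black_cap: Black end cap, to be left alone; same shape as the others: a round aluminium end cap, 36 mm diameter and 18 mm tall (a 14 mm tall disc with a 24 mm boss on top), about 45 g, standing on the bench. Origin: centre of its underside, z up.
- socket: Upright steel wrench socket, 30 mm diameter, 40 mm tall, loose. To be left alone. Origin: centre of its underside.
- bottle: Small red bottle with a white cap, 30 mm diameter, 55 mm tall, loose, standing on the bench to the robot's right of the caps. To be left alone. Origin: centre of its underside.
- damper: Upright damper body, aluminium with a gold band and a thin steel shaft on top: 48 mm diameter, 130 mm tall, loose, at the robot's right. To be left alone. Origin: centre of its underside.
- screwdriver: Blue-handled screwdriver lying on the bench at the robot's left, loose, about 0.2 m long. To be left alone. Its x axis runs from handle to tip.
- tray: Green sweeping tray fixed to the bench at the robot's left. Three upright walls, 6 mm thick and 25 mm high, around an inner area of 220 mm (its x) by 120 mm (its y); the side towards its -y (towards the caps) is an open mouth, 220 mm wide, with no lip; the floor is level with the bench. Origin: centre of the inner area, at bench height: the mouth line is at y = -60 mm, the back wall's inner face at y = +60 mm, the side walls' inner faces at x = +-110 mm in its own axes.

How it is judged:
At the end, for the whole second after the job is handed in: All three gold caps stand upright on the floor of the tray, at rest, each wholly past the mouth line (centre at least 16 mm inside it) and between the walls; the black cap, socket, bottle, damper and screwdriver are within 20 mm of where they started (y of gold_cap_1 in the frame of tray between -0.044 and 0.06 m and x of gold_cap_1 in the frame of tray between -0.1 and 0.1 m and height (world z) of each of gold_cap_1, gold_cap_2, gold_cap_3 below 0.004 m and angle between each of gold_cap_1, gold_cap_2, gold_cap_3's own z axis and vertical below 0.15 rad and linear speed of each of gold_cap_1, gold_cap_2, gold_cap_3 below 0.02 m/s and y of gold_cap_2 in the frame of tray between -0.044 and 0.06 m and x of gold_cap_2 in the frame of tray between -0.1 and 0.1 m and y of gold_cap_3 in the frame of tray between -0.044 and 0.06 m and x of gold_cap_3 in the frame of tray between -0.1 and 0.1 m and distance of each of black_cap, socket, bottle, damper, screwdriver from where it was at the start of the episode below 0.02 m); the robot touches nothing.
It fails at once if a gold cap is lifted off the bench or tipped over (height (world z) of any of gold_cap_1, gold_cap_2, gold_cap_3 above 0.012 m or angle between any of gold_cap_1, gold_cap_2, gold_cap_3's own z axis and vertical above 0.6 rad).
It fails at once if a gold cap is flicked or shot along (faster than 0.6 m/s) (linear speed of any of gold_cap_1, gold_cap_2, gold_cap_3 above 0.6 m/s).
It fails at once if the black cap, socket, bottle, damper or screwdriver is moved by more than 20 mm or picked up (distance of any of black_cap, socket, bottle, damper, screwdriver from where it was at the start of the episode above 0.02 m).
It fails at once if the black cap, socket, bottle or damper is knocked over (angle between any of black_cap, socket, bottle, damper's own z axis and vertical above 0.3 rad).
It also fails if it takes over 64 s, if anything falls off the work surface, if the arm or the gripper's body presses on something with over 40 N, if the wrist force passes 120 N, or if a joint passes its speed limit or range.

## Working session

There is one attempt and no reset: what is moved stays moved. The work goes in short steps, Python scripts to look and compute and a tool call to move; the robot and the scene stay as the last step left them, time stands still between calls to the robot, and variables do not carry over. Pictures are saved under pics/ and viewed, about 8 in all and at most 12, crops included, and the job is handed in when it is done.

Besides the shell and the picture viewer there is one more tool, called after "Emit:" as name([rows], argument=value, ...), one row to a line, values as JSON. step_arm: Moves the arm, as the interface text tells. Its arguments: {"type":"object","properties":{"increments":{"type":"array"},"force":{"type":"number"}},"required":["increments"]}

```bash
mkdir -p pics
cat > h.py <<'E'
import numpy as np, cv2
from rig import manip
def grab(n,f):
    d=manip.get_image(n); cv2.imwrite('pics/'+f,d['img'][:,:,::-1]); np.save('pics/'+n+'.npy',d,allow_pickle=True); return d
def load(n): return np.load('pics/'+n+'.npy',allow_pickle=True).item()
def ray(d,uv):
    K=np.array([[d['fx'],0,d['cx']],[0,d['fy'],d['cy']],[0,0,1.]])
    p=cv2.undistortPoints(np.array([[uv]],float),K,np.array(d['D'],float))[0,0]
    R=cv2.Rodrigues(np.array(d['rvec'],float))[0]; t=np.array(d['tvec'],float).ravel()
    return -R.T@t, R.T@np.array([p[0],p[1],1])
def atz(d,uv,z):
    o,r=ray(d,uv); return o+r*(z-o[2])/r[2]
def tri(d1,a,d2,b):
    o1,r1=ray(d1,a);o2,r2=ray(d2,b)
    s=np.linalg.lstsq(np.c_[r1,-r2],o2-o1,rcond=None)[0]
    p,q=o1+r1*s[0],o2+r2*s[1]; return (p+q)/2,np.linalg.norm(p-q)
E
python3 -c "
from h import *
for n in('top','scene'):
    d=grab(n,n+'0.png'); print(ray(d,(280,210)))
a=load('top')['img'];b=load('scene')['img']
print(manip.get_state())"
```

```text
(array([ 0.35870566, -0.01410862,  1.09079012]), array([ 0.11550453,  0.01120609, -0.99334642]))
(array([1.42110915, 0.00430975, 0.57389829]), array([-0.86895977, -0.00928838, -0.49486774]))
{'clock': 0.1, 'qpos': array([ 1.15597802e+00,  2.76520893e-01,  1.50601655e+00,  2.56073275e-05,
        1.36069283e+00, -1.21032052e-01]), 'qd': array([-8.58623865e-04, -1.27700223e-03, -3.39474684e-03, -1.23139934e-03,
        2.56395127e-04, -1.66061001e-05]), 'effort': array([ 1.95948181e-03, -4.17700231e+01, -2.46404529e+01, -2.99289795e-04,
        5.88633251e-03,  1.83324835e-05]), 'position': array([0.16632964, 0.54992375, 0.23052841]), 'ee_rot': array([ 0.69932933,  0.10294184,  0.69965296, -0.10405381]), 'contact_force': array([-0.34927496, -0.40965793, -0.25423582]), 'moment': array([ 0.02058714, -0.04092162, -0.00137834]), 'width': 0.08533650907491273}
```

View pics/top0.png

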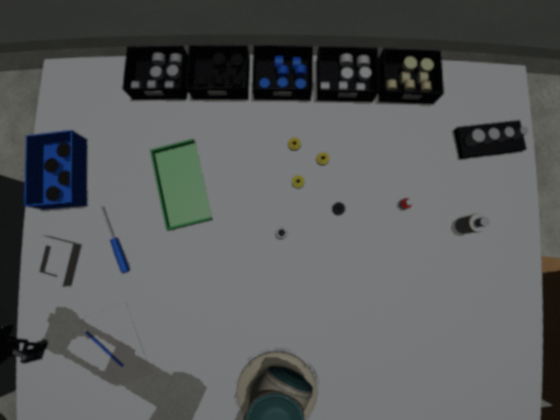

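View pics/scene0.png

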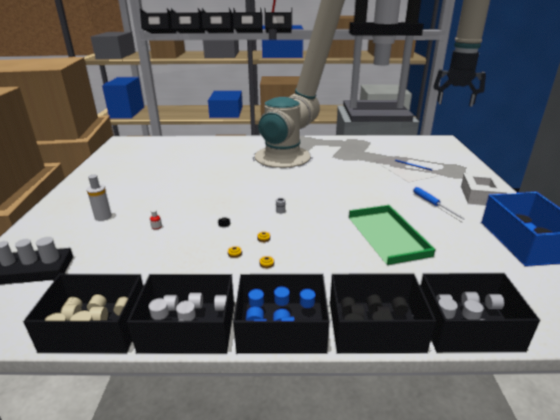

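The top view shows gold caps at (295,144), (323,158) and (298,182), the black cap at (338,208), the socket at (281,233), and the tray with its mouth on the right, from (193,141) to (211,220). In the scene view the gold caps are at (264,236), (235,251) and (267,261), and the tray is around (390,232).

```bash
python3 -c "
from h import *
T,S=load('top'),load('scene')
def blobs(d,lo,hi,amin,box):
    h=cv2.cvtColor(d['img'],cv2.COLOR_RGB2HSV); m=cv2.inRange(h,lo,hi); x0,x1,y0,y1=box
    k=np.zeros_like(m);k[y0:y1,x0:x1]=m[y0:y1,x0:x1]
    k=cv2.morphologyEx(k,cv2.MORPH_CLOSE,np.ones((7,7)))
    n,l,s,c=cv2.connectedComponentsWithStats(k); return [(c[i],s[i]) for i in range(1,n) if s[i,4]>amin],k
t,_=blobs(T,(15,100,60),(35,255,255),20,(270,350,120,200)); s,_=blobs(S,(12,100,60),(35,255,255),20,(215,285,225,270))
for a in t:
    print('gold',a[0].round(1),a[1],atz(T,a[0],.015).round(4))
    for b in s:
        p,e=tri(T,a[0],S,b[0])
        if e<.01: print('   ',b[0].round(1),p.round(4),e.round(4), atz(S,b[0],.012).round(4))
for n,uv,z in(('black',(338.5,208.5),.016),('sock',(281,232.5),.04),('bottle',(405,203),.055),('damper',(480,222),.12)): print(n,atz(T,uv,z).round(3))
print('sock tri',tri(T,(281,232.5),S,(281,199)),'black tri',tri(T,(338.5,207.5),S,(224,221)))
g,k=blobs(T,(40,80,30),(85,255,255),500,(140,220,130,235))
r=cv2.minAreaRect(np.argwhere(k)[:,::-1].astype(np.float32)); 
for c in cv2.boxPoints(r): print('traycorner',c,atz(T,c,.025).round(4), atz(T,c,0).round(4))
im=cv2.resize(np.ascontiguousarray(T['img'][120:250,140:350,::-1]),None,fx=3.8,fy=3.8,interpolation=cv2.INTER_CUBIC);cv2.imwrite('pics/crop.png',im)
"
```

```text
gold [294.  143.5] [289 138  11  12 109] [ 0.6709 -0.0373  0.015 ]
    [263.3 236.3] [ 0.6556 -0.0395  0.0682] 0.0067 [ 0.5705 -0.0481  0.012 ]
    [266.4 261.4] [ 0.6727 -0.037   0.0087] 0.0009 [ 0.6771 -0.0363  0.012 ]
gold [322.3 158.2] [317 153  12  12 111] [ 0.6303 -0.1165  0.015 ]
    [234.3 251.4] [ 0.6319 -0.1168  0.0084] 0.0006 [ 0.6369 -0.1157  0.012 ]
gold [297.6 181.3] [292 176  12  12 112] [ 0.564  -0.0488  0.015 ]
    [263.3 236.3] [ 0.5653 -0.0487  0.0085] 0.0005 [ 0.5705 -0.0481  0.012 ]
    [266.4 261.4] [ 0.5786 -0.0464 -0.0623] 0.0096 [ 0.6771 -0.0363  0.012 ]
black [ 0.491 -0.161  0.016]
sock [ 0.421 -0.006  0.04 ]
bottle [ 0.504 -0.333  0.055]
damper [ 0.45  -0.506  0.12 ]
sock tri (array([ 0.42112982, -0.00466347,  0.04059754]), np.float64(0.0027824044530866533)) black tri (array([ 0.49381976, -0.16043839,  0.01170436]), np.float64(0.0024321087869719595))
traycorner [148.41487 148.85455] [0.6481 0.37   0.025 ] [0.6549 0.379  0.    ]
traycorner [192.54875 138.98251] [0.6775 0.2457 0.025 ] [0.685  0.2518 0.    ]
traycorner [210.65031 219.90717] [0.4522 0.1846 0.025 ] [0.4544 0.1893 0.    ]
traycorner [166.51643 229.7792 ] [0.4229 0.3046 0.025 ] [0.4244 0.3121 0.    ]
```

View pics/crop.png

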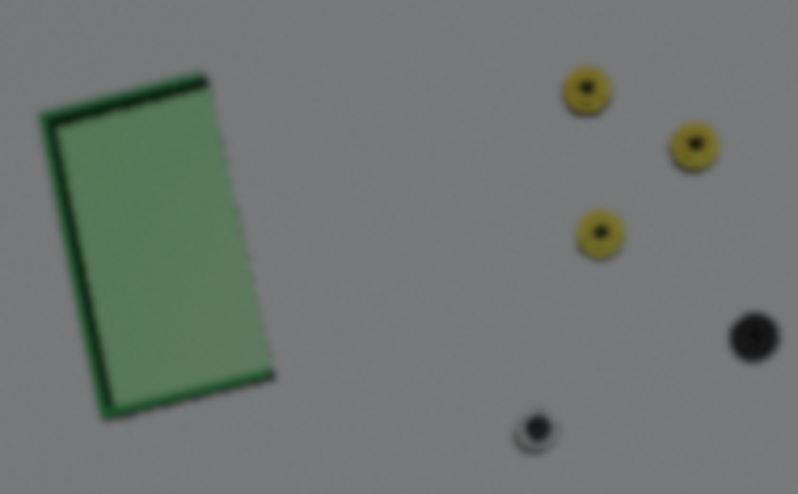

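Mouth corners come out about (0.677,0.246) and (0.452,0.185), so the tray y axis is about (-0.25,0.968). The caps lie at tray x of about 0.04, -0.02 and -0.067. A straight push along tray y takes each one in. I'll close the fingers and approach behind cap 1, with tool z along the push direction.

Emit:
step_arm([
  {"grip":0,"delta_pos":[0.026,-0.031,0],"twist":-5.87},
  {"grip":0,"delta_pos":[0.026,-0.031,0],"twist":-5.87},
  {"grip":0,"delta_pos":[0.026,-0.031,0],"twist":-5.87},
  {"grip":0,"delta_pos":[0.026,-0.031,0],"twist":-5.87},
  {"grip":0,"delta_pos":[0.026,-0.031,0],"twist":-5.87},
  {"grip":0,"delta_pos":[0.026,-0.031,0],"twist":-5.87},
  {"grip":0,"delta_pos":[0.026,-0.031,0],"twist":-5.87},
  {"grip":0,"delta_pos":[0.026,-0.031,0],"twist":-5.87},
  {"grip":0,"delta_pos":[0.026,-0.031,0],"twist":-5.87},
  {"grip":0,"delta_pos":[0.026,-0.031,0],"twist":-5.87},
])

```text
clock: 0.93
position: [0.4271, 0.2386, 0.2312]
ee_rot: [0.558, 0.434, 0.558, -0.435]
contact_force: [1.6, 0.1, 0.2]
width: 0.0001
```

Emit:
step_arm([
  {"grip":0,"delta_pos":[0.026,-0.032,0],"twist":0},
  {"grip":0,"delta_pos":[0.026,-0.032,0],"twist":0},
  {"grip":0,"delta_pos":[0.026,-0.032,0],"twist":0},
  {"grip":0,"delta_pos":[0.026,-0.032,0],"twist":0},
  {"grip":0,"delta_pos":[0.026,-0.032,0],"twist":0},
  {"grip":0,"delta_pos":[0.026,-0.032,0],"twist":0},
  {"grip":0,"delta_pos":[0.026,-0.032,0],"twist":0},
  {"grip":0,"delta_pos":[0.026,-0.032,0],"twist":0},
  {"grip":0,"delta_pos":[0.026,-0.032,0],"twist":0},
  {"grip":0,"delta_pos":[0,0,0],"twist":0},
])

```text
clock: 1.77
position: [0.665, -0.0547, 0.2293]
ee_rot: [0.559, 0.434, 0.556, -0.435]
contact_force: [1.0, -0.2, 0.4]
width: -0.0
```

```bash
python3 -c "
from h import *
from scipy.spatial.transform import Rotation as Ro
s=manip.get_state();print(s['clock'],s['position'],s['qpos'],s['width'])
R=Ro.from_quat(np.roll(s['ee_rot'],-1)).as_matrix();print(R.round(3))
d=manip.get_image('wrist');M=np.array(d['mount']);cv2.imwrite('pics/w1.png',d['img'][:,:,::-1])
W=np.eye(4);W[:3,:3]=R;W[:3,3]=s['position'];C=np.linalg.inv(W@M)
d['rvec']=cv2.Rodrigues(C[:3,:3])[0];d['tvec']=C[:3,3];np.save('pics/wrist.npy',d,allow_pickle=True)
K=np.array([[d['fx'],0,d['cx']],[0,d['fy'],d['cy']],[0,0,1.]])
for p in([.6727,-.037,.018],[.632,-.1168,.018],[.5653,-.0487,.018],s['position']):
    print(cv2.projectPoints(np.array([p]),d['rvec'],d['tvec'],K,np.array(d['D'],float))[0].ravel())
"
```

```text
1.7667 [ 0.66499784 -0.05473515  0.2292915 ] [-0.18415391  0.41557331  1.29655883 -0.00398868  1.42626618 -0.430695  ] -2.2302153366754773e-05
[[ 0.002  0.97   0.245]
 [-0.004  0.245 -0.97 ]
 [-1.     0.001  0.005]]
[291.83688404 171.54972942]
[234.56996371 236.37891147]
[182.49821467 156.55276241]
[278.93140432 279.11246439]
```

View pics/w1.png

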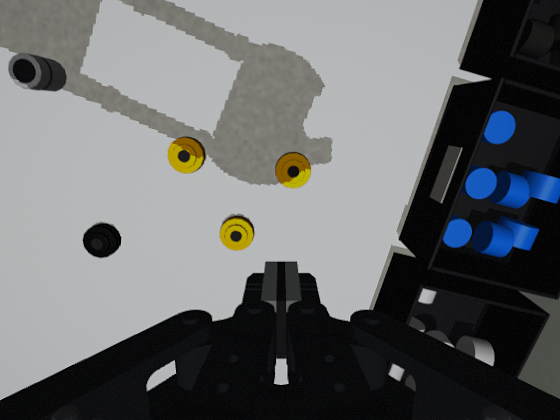

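The wrist view shows the gold caps at (293,171), (236,235) and (184,156), within 2 px (about 1.5 mm) of where my estimates project. The fingers are shut, and yaw is right. Moving down behind cap 1.

Emit:
step_arm([
  {"grip":0,"delta_pos":[0.011,-0.015,-0.03],"twist":0},
  {"grip":0,"delta_pos":[0.01,-0.0155,-0.03],"twist":0},
  {"grip":0,"delta_pos":[0,0,-0.035],"twist":0},
  {"grip":0,"delta_pos":[0,0,-0.035],"twist":0},
  {"grip":0,"delta_pos":[0,0,-0.035],"twist":0},
  {"grip":0,"delta_pos":[0,0,-0.03],"twist":0},
  {"grip":0,"delta_pos":[0,0,-0.018],"twist":0},
  {"grip":0,"delta_pos":[0,0,-0.009],"twist":0},
  {"grip":0,"delta_pos":[0,0,0],"twist":0},
])

```text
clock: 2.57
position: [0.6792, -0.0767, 0.0068]
ee_rot: [0.557, 0.432, 0.561, -0.434]
contact_force: [0.4, -0.1, 0.7]
width: -0.0002
```

Emit:
step_arm([
  {"grip":0,"delta_pos":[0.0065,-0.005,0],"twist":0},
  {"grip":0,"delta_pos":[0,0,0],"twist":0},
])

```text
clock: 2.73
position: [0.691, -0.084, 0.0115]
ee_rot: [0.561, 0.434, 0.557, -0.432]
contact_force: [1.2, 0.1, -0.2]
width: -0.0002
```

Emit:
step_arm([
  {"grip":0,"delta_pos":[0,0,0],"twist":0},
  {"grip":0,"delta_pos":[0,0,0],"twist":0},
  {"grip":0,"delta_pos":[0,0,0],"twist":0},
])

```text
clock: 2.98
position: [0.6886, -0.0832, 0.0106]
ee_rot: [0.56, 0.433, 0.558, -0.433]
contact_force: [0.4, 0.2, -0.5]
width: -0.0002
```

Emit:
step_arm([
  {"grip":0,"delta_pos":[-0.0035,0.0075,-0.002],"twist":0},
  {"grip":0,"delta_pos":[-0.003,0.0078,-0.002],"twist":0},
  {"grip":0,"delta_pos":[-0.002,0.0078,0],"twist":0},
  {"grip":0,"delta_pos":[-0.0025,0.0097,0],"twist":0},
  {"grip":0,"delta_pos":[-0.003,0.0116,0],"twist":0},
  {"grip":0,"delta_pos":[-0.0035,0.0135,0],"twist":0},
  {"grip":0,"delta_pos":[-0.0035,0.0135,0],"twist":0},
  {"grip":0,"delta_pos":[-0.0035,0.0135,0],"twist":0},
  {"grip":0,"delta_pos":[-0.0035,0.0135,0],"twist":0},
  {"grip":0,"delta_pos":[-0.0035,0.0135,0],"twist":0},
])

```text
clock: 3.82
position: [0.656, 0.0305, 0.0054]
ee_rot: [0.559, 0.433, 0.559, -0.433]
contact_force: [0.4, -0.1, -0.2]
width: -0.0001
```

Emit:
step_arm([
  {"grip":0,"delta_pos":[-0.0035,0.0135,0],"twist":0},
  {"grip":0,"delta_pos":[-0.0035,0.0135,0],"twist":0},
  {"grip":0,"delta_pos":[-0.0035,0.0135,0],"twist":0},
  {"grip":0,"delta_pos":[-0.0035,0.0135,0],"twist":0},
  {"grip":0,"delta_pos":[-0.0035,0.0135,0],"twist":0},
  {"grip":0,"delta_pos":[-0.0035,0.0135,0],"twist":0},
  {"grip":0,"delta_pos":[-0.0035,0.0135,0],"twist":0},
  {"grip":0,"delta_pos":[-0.0035,0.0135,0],"twist":0},
  {"grip":0,"delta_pos":[-0.0035,0.0135,0],"twist":0},
  {"grip":0,"delta_pos":[-0.0035,0.0135,0],"twist":0},
])

```text
clock: 4.65
position: [0.6212, 0.1651, 0.0053]
ee_rot: [0.559, 0.433, 0.559, -0.433]
contact_force: [-0.2, -0.1, 1.0]
width: -0.0001
```

```bash
cat > chk.py <<'E'
from h import *
s=manip.get_state();print(s['clock'],s['position'].round(4))
c=np.array([.551,.273]);ey=np.array([-.25,.968]);ex=np.array([.968,.25])
print('tcp tray',((s['position'][:2]-c)@ex).round(4),((s['position'][:2]-c)@ey).round(4))
d=grab('scene','s.png')
h=cv2.cvtColor(d['img'],cv2.COLOR_RGB2HSV);m=cv2.inRange(h,(12,100,60),(35,255,255));m[:200]=0;m[275:]=0;m[:,:215]=0;m[:,450:]=0
m=cv2.morphologyEx(m,cv2.MORPH_CLOSE,np.ones((7,7)))
n,l,st,ce=cv2.connectedComponentsWithStats(m)
for i in range(1,n):
    if st[i,4]>15:
        p=atz(d,ce[i],.0095)[:2];print(ce[i].round(1),st[i,4],p.round(4),'tray',((p-c)@ex).round(4),((p-c)@ey).round(4))
E
python3 chk.py
```

```text
4.65 [0.6212 0.1651 0.0053]
tcp tray 0.041 -0.122
[263.3 236.3] 103 [ 0.5667 -0.0483] tray -0.0651 -0.315
[359.6 246.9] 125 [0.6155 0.1919] tray 0.0422 -0.0946
[234.2 251.4] 119 [ 0.6334 -0.1164] tray -0.0175 -0.3975
```

Cap 1 is being pushed squarely: 27 mm ahead of the TCP and centred. Finishing the push.

Emit:
step_arm([
  {"grip":0,"delta_pos":[-0.0025,0.0097,0],"twist":0},
  {"grip":0,"delta_pos":[-0.0035,0.0135,0],"twist":0},
  {"grip":0,"delta_pos":[-0.0035,0.0135,0],"twist":0},
  {"grip":0,"delta_pos":[-0.0035,0.0135,0],"twist":0},
  {"grip":0,"delta_pos":[-0.0035,0.0135,0],"twist":0},
  {"grip":0,"delta_pos":[-0.003,0.0116,0],"twist":0},
  {"grip":0,"delta_pos":[-0.0025,0.0097,0],"twist":0},
  {"grip":0,"delta_pos":[-0.0015,0.0058,0],"twist":0},
  {"grip":0,"delta_pos":[-0.001,0.0039,0],"twist":0},
  {"grip":0,"delta_pos":[0,0,0],"twist":0},
])

```text
clock: 5.53
position: [0.5968, 0.2593, 0.0053]
ee_rot: [0.559, 0.433, 0.559, -0.433]
contact_force: [0.4, -0.5, -0.7]
width: -0.0001
```

```bash
python3 chk.py
```

```text
5.5333 [0.5968 0.2593 0.0053]
tcp tray 0.0409 -0.0247
[263.3 236.3] 103 [ 0.5667 -0.0483] tray -0.0651 -0.315
[395.9 241.2] 140 [0.591 0.288] tray 0.0425 0.0045
[234.3 251.4] 120 [ 0.6335 -0.1162] tray -0.0175 -0.3974
```

Cap 1 is at tray (0.042, 0.004), well inside. Now cap 3.

Emit:
step_arm([
  {"grip":0,"delta_pos":[0.0025,-0.01,0],"twist":0},
  {"grip":0,"delta_pos":[0.0025,-0.01,0.01],"twist":0},
  {"grip":0,"delta_pos":[0,0,0.035],"twist":0},
  {"grip":0,"delta_pos":[0,0,0.035],"twist":0},
  {"grip":0,"delta_pos":[-0.0023,-0.034,0],"twist":0},
  {"grip":0,"delta_pos":[-0.0023,-0.034,0],"twist":0},
  {"grip":0,"delta_pos":[-0.0023,-0.034,0],"twist":0},
  {"grip":0,"delta_pos":[-0.0023,-0.034,0],"twist":0},
  {"grip":0,"delta_pos":[-0.0023,-0.034,0],"twist":0},
  {"grip":0,"delta_pos":[-0.0023,-0.034,0],"twist":0},
])

```text
clock: 6.42
position: [0.588, 0.0311, 0.0864]
ee_rot: [0.559, 0.434, 0.558, -0.433]
contact_force: [0.0, -0.9, 0.3]
width: 0.0002
```

Emit:
step_arm([
  {"grip":0,"delta_pos":[-0.0023,-0.034,0],"twist":0},
  {"grip":0,"delta_pos":[-0.0023,-0.034,0],"twist":0},
  {"grip":0,"delta_pos":[-0.0023,-0.034,0],"twist":0},
  {"grip":0,"delta_pos":[-0.002,-0.03,0],"twist":0},
  {"grip":0,"delta_pos":[0,0,0],"twist":0},
  {"grip":0,"delta_pos":[0,0,0],"twist":0},
  {"grip":0,"delta_pos":[0,0,0],"twist":0},
])

```text
clock: 7.0
position: [0.579, -0.0983, 0.0858]
ee_rot: [0.559, 0.434, 0.559, -0.433]
contact_force: [-0.8, 0.9, 0.2]
width: -0.0003
```

Emit:
step_arm([
  {"grip":0,"delta_pos":[0,0,-0.02],"twist":0},
  {"grip":0,"delta_pos":[0,0,-0.02],"twist":0},
  {"grip":0,"delta_pos":[0,0,-0.02],"twist":0},
  {"grip":0,"delta_pos":[0,0,-0.012],"twist":0},
  {"grip":0,"delta_pos":[0,0,-0.008],"twist":0},
  {"grip":0,"delta_pos":[0,0,0],"twist":0},
  {"grip":0,"delta_pos":[0,0,0],"twist":0},
  {"grip":0,"delta_pos":[0,0,0],"twist":0},
])

```text
clock: 7.67
position: [0.5802, -0.0973, 0.0062]
ee_rot: [0.56, 0.433, 0.559, -0.433]
contact_force: [0.6, -0.4, 1.2]
width: -0.0001
```

Emit:
step_arm([
  {"grip":0,"delta_pos":[-0.002,0.0078,0],"twist":0},
  {"grip":0,"delta_pos":[-0.002,0.0078,0],"twist":0},
  {"grip":0,"delta_pos":[-0.002,0.0078,0],"twist":0},
  {"grip":0,"delta_pos":[-0.0025,0.0097,0],"twist":0},
  {"grip":0,"delta_pos":[-0.003,0.0116,0],"twist":0},
  {"grip":0,"delta_pos":[-0.0035,0.0135,0],"twist":0},
  {"grip":0,"delta_pos":[-0.0035,0.0135,0],"twist":0},
  {"grip":0,"delta_pos":[-0.0035,0.0135,0],"twist":0},
  {"grip":0,"delta_pos":[-0.0035,0.0135,0],"twist":0},
  {"grip":0,"delta_pos":[-0.0035,0.0135,0],"twist":0},
])

```text
clock: 8.5
position: [0.5498, 0.0163, 0.0053]
ee_rot: [0.559, 0.433, 0.559, -0.433]
contact_force: [0.6, -0.3, 0.1]
width: 0.0001
```

Emit:
step_arm([
  {"grip":0,"delta_pos":[-0.0035,0.0135,0],"twist":0},
  {"grip":0,"delta_pos":[-0.0035,0.0135,0],"twist":0},
  {"grip":0,"delta_pos":[-0.0035,0.0135,0],"twist":0},
  {"grip":0,"delta_pos":[-0.0035,0.0135,0],"twist":0},
  {"grip":0,"delta_pos":[-0.0035,0.0135,0],"twist":0},
  {"grip":0,"delta_pos":[-0.0035,0.0135,0],"twist":0},
  {"grip":0,"delta_pos":[-0.0035,0.0135,0],"twist":0},
  {"grip":0,"delta_pos":[-0.0035,0.0135,0],"twist":0},
  {"grip":0,"delta_pos":[-0.0035,0.0135,0],"twist":0},
  {"grip":0,"delta_pos":[-0.0035,0.0135,0],"twist":0},
])

```text
clock: 9.33
position: [0.5148, 0.151, 0.0053]
ee_rot: [0.559, 0.433, 0.559, -0.433]
contact_force: [-0.7, -0.9, -0.5]
width: -0.0002
```

```bash
python3 chk.py
```

```text
9.3333 [0.5148 0.151  0.0053]
tcp tray -0.0655 -0.109
[347.8 224. ] 110 [0.5077 0.1779] tray -0.0657 -0.0812
[395.4 241. ] 130 [0.59   0.2872] tray 0.0413 0.004
[234.2 251.4] 119 [ 0.6334 -0.1164] tray -0.0175 -0.3975
```

Emit:
step_arm([
  {"grip":0,"delta_pos":[-0.0025,0.0097,0],"twist":0},
  {"grip":0,"delta_pos":[-0.0035,0.0135,0],"twist":0},
  {"grip":0,"delta_pos":[-0.0035,0.0135,0],"twist":0},
  {"grip":0,"delta_pos":[-0.0035,0.0135,0],"twist":0},
  {"grip":0,"delta_pos":[-0.003,0.0116,0],"twist":0},
  {"grip":0,"delta_pos":[-0.0025,0.0097,0],"twist":0},
  {"grip":0,"delta_pos":[-0.0015,0.0058,0],"twist":0},
  {"grip":0,"delta_pos":[-0.001,0.0039,0],"twist":0},
  {"grip":0,"delta_pos":[0,0,0],"twist":0},
])

```text
clock: 10.13
position: [0.4942, 0.2315, 0.0053]
ee_rot: [0.559, 0.433, 0.559, -0.433]
contact_force: [0.7, -0.1, -0.5]
width: 0.0002
```

```bash
python3 chk.py
```

```text
10.1333 [0.4942 0.2315 0.0053]
tcp tray -0.0654 -0.026
[376.3 220. ] 112 [0.4873 0.2596] tray -0.065 0.0029
[395.4 240.9] 129 [0.5899 0.2871] tray 0.0412 0.004
[234.3 251.4] 120 [ 0.6335 -0.1162] tray -0.0175 -0.3974
```

Emit:
step_arm([
  {"grip":0,"delta_pos":[0.0025,-0.01,0],"twist":0},
  {"grip":0,"delta_pos":[0.0025,-0.01,0.01],"twist":0},
  {"grip":0,"delta_pos":[0,0,0.035],"twist":0},
  {"grip":0,"delta_pos":[0,0,0.035],"twist":0},
  {"grip":0,"delta_pos":[0.0123,-0.0314,0],"twist":0},
  {"grip":0,"delta_pos":[0.0123,-0.0314,0],"twist":0},
  {"grip":0,"delta_pos":[0.0123,-0.0314,0],"twist":0},
  {"grip":0,"delta_pos":[0.0123,-0.0314,0],"twist":0},
  {"grip":0,"delta_pos":[0.0123,-0.0314,0],"twist":0},
  {"grip":0,"delta_pos":[0.0123,-0.0314,0],"twist":0},
])

```text
clock: 11.02
position: [0.5734, 0.0191, 0.0863]
ee_rot: [0.559, 0.434, 0.558, -0.433]
contact_force: [0.3, 0.7, 0.1]
width: -0.0
```

Emit:
step_arm([
  {"grip":0,"delta_pos":[0.0123,-0.0314,0],"twist":0},
  {"grip":0,"delta_pos":[0.0123,-0.0314,0],"twist":0},
  {"grip":0,"delta_pos":[0.0123,-0.0314,0],"twist":0},
  {"grip":0,"delta_pos":[0.0123,-0.0314,0],"twist":0},
  {"grip":0,"delta_pos":[0.0123,-0.0314,0],"twist":0},
  {"grip":0,"delta_pos":[0.0123,-0.0314,0],"twist":0},
  {"grip":0,"delta_pos":[0,0,0],"twist":0},
  {"grip":0,"delta_pos":[0,0,0],"twist":0},
  {"grip":0,"delta_pos":[0,0,0],"twist":0},
])

```text
clock: 11.77
position: [0.6458, -0.1669, 0.0855]
ee_rot: [0.558, 0.434, 0.559, -0.434]
contact_force: [-0.7, 0.9, -0.2]
width: -0.0001
```

Emit:
step_arm([
  {"grip":0,"delta_pos":[0,0,-0.02],"twist":0},
  {"grip":0,"delta_pos":[0,0,-0.02],"twist":0},
  {"grip":0,"delta_pos":[0,0,-0.02],"twist":0},
  {"grip":0,"delta_pos":[0,0,-0.012],"twist":0},
  {"grip":0,"delta_pos":[0,0,-0.008],"twist":0},
  {"grip":0,"delta_pos":[0,0,0],"twist":0},
  {"grip":0,"delta_pos":[0,0,0],"twist":0},
  {"grip":0,"delta_pos":[0,0,0],"twist":0},
])

```text
clock: 12.43
position: [0.6477, -0.1659, 0.0065]
ee_rot: [0.56, 0.433, 0.558, -0.433]
contact_force: [-0.2, 0.0, -0.1]
width: -0.0001
```

Emit:
step_arm([
  {"grip":0,"delta_pos":[-0.002,0.0078,0],"twist":0},
  {"grip":0,"delta_pos":[-0.002,0.0078,0],"twist":0},
  {"grip":0,"delta_pos":[-0.002,0.0078,0],"twist":0},
  {"grip":0,"delta_pos":[-0.0025,0.0097,0],"twist":0},
  {"grip":0,"delta_pos":[-0.003,0.0116,0],"twist":0},
  {"grip":0,"delta_pos":[-0.0035,0.0135,0],"twist":0},
  {"grip":0,"delta_pos":[-0.0035,0.0135,0],"twist":0},
  {"grip":0,"delta_pos":[-0.0035,0.0135,0],"twist":0},
  {"grip":0,"delta_pos":[-0.0035,0.0135,0],"twist":0},
  {"grip":0,"delta_pos":[-0.0035,0.0135,0],"twist":0},
])

```text
clock: 13.27
position: [0.6174, -0.0521, 0.0054]
ee_rot: [0.559, 0.433, 0.559, -0.433]
contact_force: [-0.4, -0.9, 0.3]
width: 0.0001
```

Emit:
step_arm([
  {"grip":0,"delta_pos":[-0.0035,0.0135,0],"twist":0},
  {"grip":0,"delta_pos":[-0.0035,0.0135,0],"twist":0},
  {"grip":0,"delta_pos":[-0.0035,0.0135,0],"twist":0},
  {"grip":0,"delta_pos":[-0.0035,0.0135,0],"twist":0},
  {"grip":0,"delta_pos":[-0.0035,0.0135,0],"twist":0},
  {"grip":0,"delta_pos":[-0.0035,0.0135,0],"twist":0},
  {"grip":0,"delta_pos":[-0.0035,0.0135,0],"twist":0},
  {"grip":0,"delta_pos":[-0.0035,0.0135,0],"twist":0},
  {"grip":0,"delta_pos":[-0.0035,0.0135,0],"twist":0},
  {"grip":0,"delta_pos":[-0.0035,0.0135,0],"twist":0},
])

```text
clock: 14.1
position: [0.5826, 0.0826, 0.0053]
ee_rot: [0.559, 0.433, 0.559, -0.433]
contact_force: [0.2, -0.8, 0.4]
width: 0.0002
```

```bash
python3 chk.py
```

```text
14.1 [0.5826 0.0826 0.0053]
tcp tray -0.017 -0.1922
[375.9 219.7] 108 [0.4857 0.2589] tray -0.0668 0.0027
[324.6 237.9] 120 [0.575  0.1091] tray -0.0178 -0.1647
[395.4 241. ] 130 [0.59   0.2872] tray 0.0413 0.004
```

Emit:
step_arm([
  {"grip":0,"delta_pos":[-0.0025,0.0097,0],"twist":0},
  {"grip":0,"delta_pos":[-0.0035,0.0135,0],"twist":0},
  {"grip":0,"delta_pos":[-0.0035,0.0135,0],"twist":0},
  {"grip":0,"delta_pos":[-0.0035,0.0135,0],"twist":0},
  {"grip":0,"delta_pos":[-0.0035,0.0135,0],"twist":0},
  {"grip":0,"delta_pos":[-0.0035,0.0135,0],"twist":0},
  {"grip":0,"delta_pos":[-0.0035,0.0135,0],"twist":0},
  {"grip":0,"delta_pos":[-0.0035,0.0135,0],"twist":0},
  {"grip":0,"delta_pos":[-0.0035,0.0135,0],"twist":0},
  {"grip":0,"delta_pos":[-0.0035,0.0135,0],"twist":0},
])

```text
clock: 14.98
position: [0.5485, 0.2139, 0.0053]
ee_rot: [0.559, 0.433, 0.559, -0.433]
contact_force: [0.0, -0.5, -1.8]
width: 0.0001
```

Emit:
step_arm([
  {"grip":0,"delta_pos":[-0.003,0.0116,0],"twist":0},
  {"grip":0,"delta_pos":[-0.0025,0.0097,0],"twist":0},
  {"grip":0,"delta_pos":[-0.0015,0.0058,0],"twist":0},
  {"grip":0,"delta_pos":[-0.001,0.0039,0],"twist":0},
  {"grip":0,"delta_pos":[0,0,0],"twist":0},
  {"grip":0,"delta_pos":[0.0025,-0.01,0],"twist":0},
  {"grip":0,"delta_pos":[0.0025,-0.01,0.01],"twist":0},
  {"grip":0,"delta_pos":[0,-0.01,0.035],"twist":0},
  {"grip":0,"delta_pos":[0,-0.02,0.035],"twist":0},
  {"grip":0,"delta_pos":[0,-0.02,0.035],"twist":0},
])

```text
clock: 15.82
position: [0.5459, 0.1713, 0.1218]
ee_rot: [0.559, 0.433, 0.559, -0.434]
contact_force: [1.4, -0.1, 0.6]
width: 0.0003
```

Emit:
step_arm([
  {"grip":0,"delta_pos":[0,-0.03,0.025],"twist":0},
  {"grip":0,"delta_pos":[0,-0.03,0.025],"twist":0},
  {"grip":0,"delta_pos":[0,-0.03,0.01],"twist":0},
  {"grip":0,"delta_pos":[0,0,0],"twist":0},
  {"grip":0,"delta_pos":[0,0,0],"twist":0},
  {"grip":0,"delta_pos":[0,0,0],"twist":0},
])

```text
clock: 16.32
position: [0.5456, 0.0825, 0.1805]
ee_rot: [0.558, 0.434, 0.559, -0.434]
contact_force: [0.3, 0.8, -1.3]
width: -0.0003
```

```bash
python3 chk.py
```

```text
16.3167 [0.5456 0.0825 0.1805]
tcp tray -0.0529 -0.183
[385.9 230.5] 368 [0.5408 0.2739] tray -0.0096 0.0034
```

View pics/s.png

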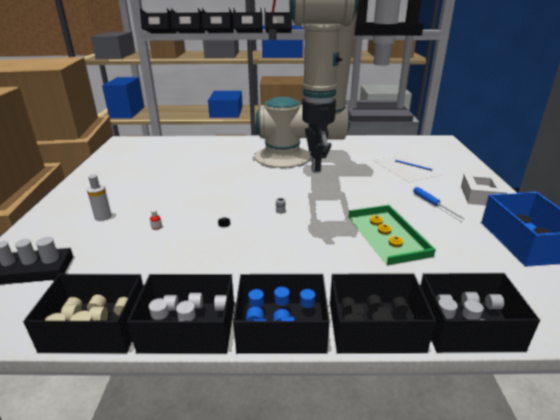

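The scene view shows all three gold caps upright in the tray at (376,220), (385,229) and (396,241). The black cap (224,222), socket (281,205), bottle, damper and screwdriver are where they were, and the arm is clear. Handing in.

```bash
python3 -c "
from rig import manip
print(manip.sign_off())"
```

```text
the job is handed in; nothing more can be done
None
```

I swept the three gold caps one at a time along the tray's inward direction with the closed fingers, at about 0.17 m/s with a slow start and stop. Then I raised the arm clear and handed the job in at about 16.4 s of the 64 s allowed.

**Gold caps:** In the tray's frame, caps 1 and 3 measured about (0.041, 0.004) and (-0.066, 0.003) m. That is well inside the required y of -0.044 to 0.06 and x of ±0.1. In the final view all three stand upright inside the tray.

**One weaker check:** In the last measurement my colour detection merged the three caps into one blob, centred at (-0.010, 0.003). Cap 2 therefore has no final reading of its own. Its place, about x = -0.018, rests on that blob, the last view and the distance pushed.

**Objects to leave alone:** The black cap, socket, bottle, damper and screwdriver look unmoved in the final image. I checked them by eye and did not measure them again.

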